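Empty the grinding balls through the drop bin's flap

TASK

Empty the five used grinding balls out of the steel pouring cup into the drop bin: gently press the bin's sprung flap down with the cup's spout and tip the balls through, keeping your fingers off the bin. Then stand the empty cup upright on the rubber draining mat, its whole base on the mat, and let go of it; the flap must be shut again and nothing else on the bench moved.

Things in the scene. Friction and masses are not known exactly. Their poses are not given: they have to be found in the camera images.
- bin: Fixed white plastic drop bin, 170 x 170 mm, top face 170 mm above the bench. Origin: centre of its underside; z up, -x its near (front) side with a grey panel, roughly facing the robot. The top has an opening (x -75 to +25, y -60 to +60 mm) closed by a flat aluminium flap 97 mm long, 116 mm wide, flush with the top. Only a 10 mm ledge lies in front of the hinge.
- cowl (a point): Middle of the foot of the cowl's far wall, on the bin's top face, 30 mm beyond the bin's centre. The cowl is a 45 mm high rim of 4 mm walls on the top, along the far edge of the opening and both sides (inner faces at y = +-62 mm); it is open to the near side.
- flap_hinge (a point): Middle of the flap's hinge line, on the bin's top face, 75 mm in front of the bin's centre (bin -x). The line runs along the bin's y; the flap reaches from it towards the bin's +x.
- flap (a joint): Flap angle in rad: 0 shut (flush), growing as its free far end swings down into the bin; stop at 1.25. It opens inward only and a spring shuts it: about 0.05 N m to start, 0.1 N m at 0.6 rad (2.5 N pressed 40 mm from the hinge). A ball needs about 0.17 rad to pass the far end.
- cup: Loose stainless pouring cup, about 0.15 to 0.22 kg, walls 3 mm, 50 mm high, 60 mm wide. Origin: centre of the underside of its 60 x 60 mm floor; z up, +x towards the spout. Rear (-x) and side walls upright; the front wall slopes outward 40 degrees from upright as a spout: level at 50 degrees of nose-down tip, when the balls begin to roll out; 70 to 75 degrees empties it.
- cup_lip (a point): Middle of the spout's lip, a straight bar 60 mm wide and 6 mm thick: 72 mm ahead (+x) of the cup's origin, 50 mm above its underside.
- cup_grip (a point): Gripping point on the cup's straight bar handle, 80 mm behind the cup's origin, 44 mm above its underside. The bar runs back from the rear wall, cup x -30 to -117 mm, 14 mm thick (y), 22 mm high. Axes as the cup. To tip the cup far enough, it helps to take the handle with the fingers leaning forward (pointing towards the cup).
- mat: Fixed light-grey ribbed rubber draining mat, 150 (x) x 130 (y) mm, 4 mm thick, flat on the bench. Origin: centre of its underside; axes along its sides, z up.
- ball0: One of five white ceramic grinding balls, 16 mm in diameter, 13 g, lying in the cup. Origin: its centre.
- ball1: One of five white ceramic grinding balls, 16 mm in diameter, 13 g, lying in the cup. Origin: its centre.
- ball2: One of five white ceramic grinding balls, 16 mm in diameter, 13 g, lying in the cup. Origin: its centre.
- ball3: One of five white ceramic grinding balls, 16 mm in diameter, 13 g, lying in the cup. Origin: its centre.
- ball4: One of five white ceramic grinding balls, 16 mm in diameter, 13 g, lying in the cup. Origin: its centre.
- reagent: Bystander, not to be moved: amber bottle, 56 mm wide, 120 mm high. Origin at the centre of its underside.
- jar: Bystander, not to be moved: white jar, 60 mm wide, 75 mm high. Origin at the centre of its underside.
- mortar: Bystander, not to be moved: white mortar bowl, 100 mm wide, 55 mm high. Origin at the centre of its underside.
- stopper: Bystander, not to be moved: blue stopper, 26 mm wide, 18 mm high. Origin at the centre of its underside.
- tuberack: Bystander, not to be moved: clear tube rack, 100 x 60 mm, 50 mm high. Origin at the centre of its underside.
- vial: Bystander, not to be moved: glass vial, 28 mm wide, 50 mm high. Origin at the centre of its underside.
There are look-alikes about, which are no part of the job. Of the things that look like the mat, the middle-sized one is meant.

How it is judged:
On the way, in this order (a step that is already met when the one before it is completed fails the run):
1. the cup's spout presses the flap down, at least 0.2 rad open (value of joint flap above 0.2 rad and contact force between cup and bin above 0.3 N), for 0.04 s.
2. all five balls are inside the bin, below the flap (x of ball0 in the frame of bin between -0.082 and 0.082 m and y of ball0 in the frame of bin between -0.082 and 0.082 m and z of each of ball0, ball1, ball2, ball3, ball4 in the frame of bin below 0.1 m and x of ball1 in the frame of bin between -0.082 and 0.082 m and y of ball1 in the frame of bin between -0.082 and 0.082 m and x of ball2 in the frame of bin between -0.082 and 0.082 m and y of ball2 in the frame of bin between -0.082 and 0.082 m and x of ball3 in the frame of bin between -0.082 and 0.082 m and y of ball3 in the frame of bin between -0.082 and 0.082 m and x of ball4 in the frame of bin between -0.082 and 0.082 m and y of ball4 in the frame of bin between -0.082 and 0.082 m), for 0.1 s.
At the end, for the whole second after the job is handed in: All five balls lie inside the bin (at least 70 mm below its top), the flap is shut (under 0.06 rad), and the cup stands released, at rest and upright (within 0.06 rad) on the mat, the centre of its base within 55 mm (mat x) and 45 mm (mat y) of the mat's centre (all of step 2 and value of joint flap below 0.06 rad and angle between cup's own z axis and vertical below 0.06 rad and x of cup in the frame of mat between -0.055 and 0.055 m and y of cup in the frame of mat between -0.045 and 0.045 m and z of cup in the frame of mat between 0.002 and 0.007 m and linear speed of cup below 0.02 m/s); the robot touches nothing.
It fails at once if the fingers press on the bin or its flap (over 1 N) (contact force between the fingers and bin above 1 N).
It fails at once if the cup is forced against the bin (over 20 N) (contact force between cup and bin above 20 N).
It fails at once if a bystander is moved by more than 25 mm (distance of any of reagent, jar, mortar, stopper, tuberack, vial from where it was at the start of the episode above 0.025 m).
It also fails if it takes over 56 s, if anything falls off the work surface, if the arm or the gripper's body presses on something with over 40 N, if the wrist force passes 120 N, or if a joint passes its speed limit or range.

ROBOT

A 6-joint arm with a two-finger parallel gripper is mounted at the origin on the work surface. World frame = base frame: x ahead of the robot, y to its left, z up, the work surface at z = 0. Lengths are in m, angles in rad, forces in N, time in s.
With the tool pointing down it reaches from about 0.325 to 0.925 m from the base axis. Payload 3.1 kg.
Tool frame: the origin (TCP) lies on the centre line of the jaws, within the pads' length; the fingertips stand 8 mm ahead of it and the grasp point (between the pads) lies 11 mm behind it; y points along the fingers, x is the direction in which the jaws open and shut, and the axes are right-handed (so a half turn about y gives the same grasp; the last joint's range is limited). The gripper opens to 85 mm and grips with 20 to 120 N. Pads are 22 mm wide; open, the fingers measure 114 mm over their backs; the gripper's body (76 mm by 85 mm) begins 54 mm behind the grasp point. The pads swing forward as they close: fully open they stand 13 mm farther back than shut.
Start: joints at [-1.217, 0.217, 1.613, -0, 1.311, -0.112], TCP at [0.281, -0.558, 0.239] pointing down, gripper open.
Joint ranges: [-2.75, 2.75], [-0.78, 2.1], [0.31, 2.55], [-1.13, 4.27], [0.13, 2.63], [-2.58, 2.58]. Speed limits (rad/s): [2.79, 2.79, 3.14, 3.14, 3.14, 3.14].

INTERFACE

Orientations are given as a rotation vector (axis times angle).
In Python, from plant import robot gives the robot as it stands. The module is installed in compiled form; this text tells all that it offers.
- The arm moves only by the shell command python3 -m jog 'ROWS' [OPENING] [FORCE]. ROWS is JSON, one flat list of numbers, 4 for each row, row after row: the shift along the tool's x, y, z in cm, then the turn about the tool's y in rad. A call has 1 to 8 rows; each row is the pose to reach, as a shift and turn from the pose measured when the call began, along the tool's axes at that moment; what a row does not reach only later rows make up. A row lasts 1/8 s, in which the tool goes at most 62.5 mm and 10.7 degrees, less where a joint would pass 70% of its speed; a pose out of reach is approached as far as the arm can. A call with a gripper value outside its range is refused whole. OPENING is the finger opening in cm, from 0 to 8.54, set as the call begins (- or left out, the last holds). The fingers move at their own pace and stop on an object; FORCE is the grip in N (left out, the last holds). Time passes only in rows, so rows that repeat a pose let the fingers close. It gives the time, the measured TCP pose, the force and the opening at its end, in the units of the state.
- robot.get_state(): the state, without advancing time (a new reading comes with each control period).
- robot.read_camera(name): name is "side" or "top" or "wrist"; returns a dict with "image" (400x640x3 uint8, red, green, blue), "fx", "fy", "cx", "cy" (pixels), "R" (3x3) and "t" (3): a world point X has camera coordinates R X + t. Camera axes: x right, y down, z forward; pixel columns grow to the right and rows downward; lengths in m; the calibration is good to about 2 mm. The wrist camera is an equidistant fisheye: a pixel r from the principal point sees the ray r / f radians off the axis. A picture is of the moment at which its call begins. There is no depth.
- robot.sign_off(): hands the job in, once; it reports no verdict.
The state is a dict: "t": time; "q": joint angles; "dq": joint speeds; "joint_efforts": joint torques, N m; "tcp_pos": TCP position; "tcp_rot": TCP orientation; "ft_force": force on the tool from outside, world axes, zero at the start; "wrist_torque": the same for the moment, N m; "opening": opening from 0.0 (shut) to 1.0 (fully open).
Only numpy, scipy, OpenCV 4.12 (cv2) and the standard library are available. Lean on these libraries where they do the work, as an engineer would, in place of code of your own. Each camera call takes 0.05 s, during which the arm holds its last target. There are 200 camera calls.

## Working session

There is one attempt and no reset: what is moved stays moved. The work goes in short steps, Python scripts to look and compute and a shell command to move; the robot and the scene stay as the last step left them, time stands still between calls to the robot, and variables do not carry over. Pictures are saved under pics/ and viewed, about 8 in all and at most 12, crops included, and the job is handed in when it is done.

```bash
mkdir -p pics; ls; python3 - <<'E'
from plant import robot
import cv2,pickle
s=robot.get_state(); print(s)
d={}
for n in("side","top"):
    c=robot.read_camera(n); d[n]=c
    cv2.imwrite(f"pics/{n}0.png",c["image"][:,:,::-1]); print(n,c["fx"],c["cx"],c["cy"],c["R"],c["t"])
pickle.dump(d,open("cams0.pkl","wb"))
E
```

```text
pics
{'t': 0.0, 'q': array([-1.21721980e+00,  2.17780085e-01,  1.61494044e+00,  1.66861870e-05,
        1.31128551e+00, -1.12179800e-01]), 'dq': array([-0.00053866, -0.00246028,  0.00039855,  0.00071786, -0.00021984,
       -0.00044457]), 'joint_efforts': array([-1.20208104e-03, -3.96847165e+01, -3.03851044e+01, -1.50223486e-04,
        9.79674922e-03, -8.94188361e-06]), 'tcp_pos': array([ 0.2804443 , -0.55765593,  0.23794887]), 'tcp_rot': array([-1.3927124 ,  0.86102495, -0.85793046]), 'ft_force': array([-0.43568027,  0.19351674, -0.68885706]), 'wrist_torque': array([-0.00115553, -0.03806801,  0.00414999]), 'opening': 1.0020551781856064}
side 465.9842219216764 322.4665002379862 196.2223957147958 [[-0.81162728 -0.58414202 -0.00626633]
 [-0.36953056  0.52168752 -0.76895338]
 [ 0.45244704 -0.62178793 -0.63927415]] [0.38147459 0.27644776 1.19705553]
top 417.4027170040687 321.6477501370793 189.7730346072109 [[ 0.01609647 -0.99982886 -0.00911892]
 [-0.99699332 -0.01535812 -0.07595029]
 [ 0.07579724  0.01031403 -0.99706991]] [-0.00931276  0.49151078  1.42044521]
```

View pics/top0.png

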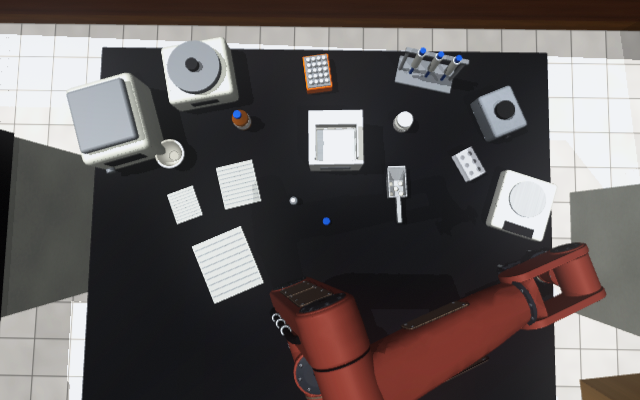

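View pics/side0.png

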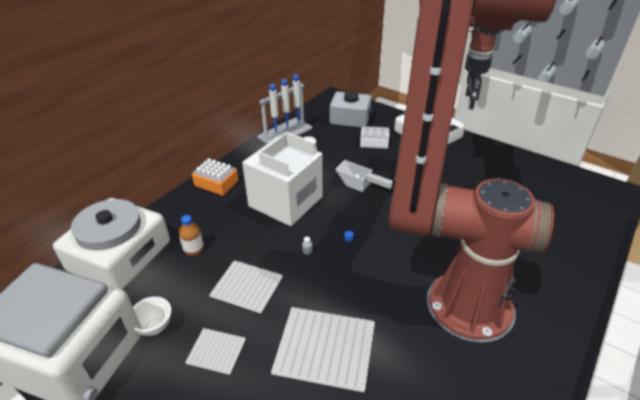

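The top view shows the cup at (397,185), spout up and handle tip at about (400,220). The bin is at (336,140), and the middle-sized mat is at (238,184). The vial (293,201) and stopper (326,221) lie between the bin and the robot.

```bash
cat >h.py <<'E'
import numpy as np,cv2,pickle
def ray(c,p,z):
    d=c["R"].T@np.array([(p[0]-c["cx"])/c["fx"],(p[1]-c["cy"])/c["fy"],1]); o=-c["R"].T@c["t"]
    return o+d*(z-o[2])/d[2]
def proj(c,X):
    x=c["R"]@np.array(X)+c["t"]; return c["fx"]*x[0]/x[2]+c["cx"],c["fy"]*x[1]/x[2]+c["cy"]
E
python3 - <<'E'
from h import *
d=pickle.load(open("cams0.pkl","rb")); c=d["top"]; im=c["image"]
g=im.min(2)
m=(g>90).astype(np.uint8)
for name,(x0,y0,x1,y1),z in(("mat",(210,155,266,215),.004),("bin",(298,100,375,175),.17),("cup",(382,160,412,226),.05)):
    k=np.zeros_like(m);k[y0:y1,x0:x1]=m[y0:y1,x0:x1]
    n,l,st,_=cv2.connectedComponentsWithStats(k); i=1+st[1:,4].argmax()
    cs,_=cv2.findContours((l==i).astype(np.uint8),0,1)
    P=np.array([ray(c,p[0],z)[:2] for p in max(cs,key=len)],np.float32)
    r=cv2.minAreaRect(P); print(name,st[i],r,cv2.boxPoints(r).round(4).tolist())
crop=im[95:230,290:420]; a=cv2.resize(crop,None,fx=4.3,fy=4.3,interpolation=cv2.INTER_CUBIC)
cv2.imwrite("pics/crop1.png",a[:,:,::-1])
E
```

```text
mat [ 216  159   45   51 1634] ((0.5084123611450195, 0.29041704535484314), (0.15261632204055786, 0.1320885419845581), 14.449019432067871) [[0.4180000126361847, 0.3352999985218048], [0.45100000500679016, 0.20739999413490295], [0.598800003528595, 0.24549999833106995], [0.5658000111579895, 0.3734000027179718]]
bin [ 308  109   56   61 3157] ((0.6393985152244568, -0.043570615351200104), (0.18888472020626068, 0.17098557949066162), 1.0646835565567017) [[0.54339998960495, 0.04019999876618385], [0.5465999841690063, -0.13079999387264252], [0.7354000210762024, -0.12729999423027039], [0.732200026512146, 0.043699998408555984]]
cup [387 166  20  57 705] ((0.4794784188270569, -0.2540137767791748), (0.1890314817428589, 0.06400205940008163), 0.24201923608779907) [[0.384799987077713, -0.2223999947309494], [0.38510000705718994, -0.2863999903202057], [0.5741000175476074, -0.2856000065803528], [0.5738999843597412, -0.2215999960899353]]
```

View pics/crop1.png

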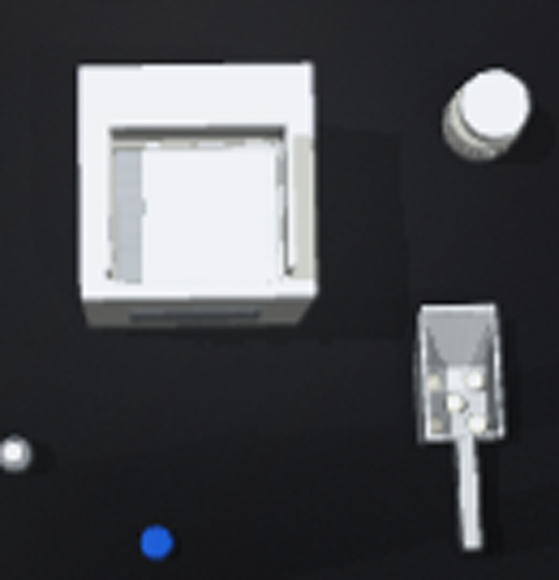

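The crop shows the bin's top face with corners near (78,65), (314,63), (316,297) and (80,299). The cup's lip runs (420,306)–(495,305), and the handle runs from (465,438) to (473,548). The five balls are in the cup.

```bash
python3 - <<'E'
from h import *
d=pickle.load(open("cams0.pkl","rb")); c=d["top"]
f=lambda p,z:ray(c,(p[0]/4.3+290-.4,p[1]/4.3+95-.4),z).round(4)
for n,p,z in(("TL",(78,65),.17),("TR",(314,63),.17),("BR",(316,297),.17),("BL",(80,299),.17),("fBL",(86,326),0),("fBR",(297,323),0),
 ("lipL",(420,306),.05),("lipR",(495,305),.05),("rearL",(418,440),.05),("rearR",(502,438),.05),("h0",(465,438),.055),("h1",(473,548),.055),("jar",(496,100),.075),("vial",(15,453),.05),("stop",(156,542),.018)):
    print(n,f(p,z))
s=d["side"]
# side-view predictions
for n,X in(("cup grip",(.42,-.257,.044)),("bin top ctr",(.63,-.043,.17)),("mat",(.508,.29,.004)),("lip",(.57,-.253,.05))):print(n,proj(s,X))
from scipy.spatial.transform import Rotation as R
from plant import robot
S=robot.get_state();print(R.from_rotvec(S["tcp_rot"]).as_matrix().round(3))
E
```

```text
TL [0.7308 0.0445 0.17  ]
TR [ 0.7346 -0.1272  0.17  ]
BR [ 0.5631 -0.1301  0.17  ]
BL [0.5591 0.0398 0.17  ]
fBL [0.5604 0.042  0.    ]
fBR [ 0.5655 -0.1299  0.    ]
lipL [ 0.5741 -0.2225  0.05  ]
lipR [ 0.5757 -0.2814  0.05  ]
rearL [ 0.4685 -0.2214  0.05  ]
rearR [ 0.4711 -0.287   0.05  ]
h0 [ 0.4703 -0.2573  0.055 ]
h1 [ 0.3849 -0.2636  0.055 ]
jar [ 0.7332 -0.2773  0.075 ]
vial [0.4534 0.0937 0.05  ]
stop [ 0.3857 -0.0178  0.018 ]
cup grip (np.float64(380.89726052747574), np.float64(181.9053429342351))
bin top ctr (np.float64(287.25610939103444), np.float64(159.77616505550887))
mat (np.float64(247.45404778796944), np.float64(284.97493900427213))
lip (np.float64(342.02282707346535), np.float64(165.37321332441178))
[[ 0.449 -0.001  0.893]
 [-0.893  0.002  0.449]
 [-0.002 -1.     0.   ]]
```

```bash
python3 -m jog '[0,-6,0,0, 0,-12,0,0, 0,-18,0,0, 0,-24,0,0, 0,-30,0,0, 0,-36,0,0, 0,-42,0,0, 0,-48,0,0]'; cat >st.py <<'E'
from h import *
from plant import robot
from scipy.spatial.transform import Rotation as R
s=robot.get_state();M=R.from_rotvec(s["tcp_rot"]).as_matrix()
print("t",round(s["t"],2),"p",s["tcp_pos"].round(4),"q",s["q"].round(3),"f",s["ft_force"].round(1),"op",round(s["opening"],3),"sum",round(s["q"][[1,2,4]].sum(),3));print(M.round(3))
E
python3 st.py
```

```text
t: 1.1
tcp_pos: [0.2807, -0.5583, 0.7196]
tcp_rot: [-1.393, 0.861, -0.858]
ft_force: [-0.1, -1.0, -0.3]
opening: 0.999
t 1.1 p [ 0.2807 -0.5583  0.7196] q [-1.217  0.316  0.603  0.     2.225 -0.112] f [-0.1 -1.  -0.3] op 0.999 sum 3.144
[[ 0.449 -0.001  0.893]
 [-0.893  0.002  0.449]
 [-0.002 -1.     0.   ]]
```

```bash
python3 -m jog '[0,-6,0,0, 0,-12,0,0, 0,-18,0,0, 0,-24,0,0, 0,-30,0,0, 0,-36,0,0]'; python3 st.py
```

```text
t: 1.85
tcp_pos: [0.2409, -0.479, 0.842]
tcp_rot: [-1.407, 0.844, -0.879]
ft_force: [0.3, -1.0, -0.5]
opening: 1.001
t 1.85 p [ 0.2409 -0.479   0.842 ] q [-1.238  0.323  0.311  0.006  2.483 -0.128] f [ 0.3 -1.  -0.5] op 1.001 sum 3.117
[[ 0.449  0.011  0.893]
 [-0.893 -0.022  0.449]
 [ 0.025 -1.     0.   ]]
```

```bash
python3 -m jog '[0,-60,0,0, 0,-60,0,0, 0,-60,0,0, 0,-60,0,0]'; python3 st.py;python3 -m jog '[60,-60,0,0, 60,-60,0,0, 60,-60,0,0, 60,-60,0,0]'; python3 st.py
```

```text
t: 2.35
tcp_pos: [0.1997, -0.3971, 0.8967]
tcp_rot: [-1.42, 0.829, -0.896]
ft_force: [0.2, 0.4, -0.1]
opening: 1.0
t 2.35 p [ 0.1997 -0.3971  0.8967] q [-1.268  0.21   0.309  0.015  2.576 -0.151] f [ 0.2  0.4 -0.1] op 1.0 sum 3.094
[[ 0.449  0.021  0.893]
 [-0.892 -0.043  0.449]
 [ 0.048 -0.999  0.   ]]
t: 2.85
tcp_pos: [0.2251, -0.4482, 0.8711]
tcp_rot: [-1.431, 0.814, -0.914]
ft_force: [-0.5, -0.1, -0.9]
opening: 0.999
t 2.85 p [ 0.2251 -0.4482  0.8711] q [-1.252  0.267  0.31   0.018  2.495 -0.132] f [-0.5 -0.1 -0.9] op 0.999 sum 3.071
[[ 0.448  0.032  0.893]
 [-0.891 -0.063  0.449]
 [ 0.071 -0.997  0.001]]
```

```bash
python3 -m jog '[0,6,0,0.15, 0,12,0,0.3, 0,18,0,0.41, 0,24,0,0.41, 0,24,0,0.41]'; python3 st.py
```

```text
t: 3.48
tcp_pos: [0.2327, -0.4626, 0.6198]
tcp_rot: [-1.249, 1.129, -1.211]
ft_force: [0.3, 0.2, -0.8]
opening: 1.005
t 3.48 p [ 0.2327 -0.4626  0.6198] q [-1.246 -0.082  1.238  0.011  1.937  0.273] f [ 0.3  0.2 -0.8] op 1.005 sum 3.093
[[ 0.055  0.025  0.998]
 [-0.997 -0.043  0.056]
 [ 0.044 -0.999  0.023]]
```

```bash
python3 -m jog '[-2.6,5.2,2.1,0, -5.2,10.4,4.2,0, -7.9,15.6,6.3,0, -10.5,20.8,8.4,0, -13,26,10.5,0, -16,31,12.6,0, -18.5,36.5,14.7,0, -21,41.5,16.8,0]'; python3 st.py
python3 - <<'E'
from plant import robot
import cv2,pickle
d={n:robot.read_camera(n) for n in("wrist","top")}
pickle.dump(d,open("cams1.pkl","wb"))
cv2.imwrite("pics/wrist1.png",d["wrist"]["image"][:,:,::-1])
E
```

```text
t: 4.47
tcp_pos: [0.4026, -0.2665, 0.2088]
tcp_rot: [-1.248, 1.12, -1.22]
ft_force: [1.1, -0.1, -0.0]
opening: 0.999
t 4.47 p [ 0.4026 -0.2665  0.2088] q [-0.721 -0.099  2.006 -0.017  1.177  0.8  ] f [ 1.1 -0.1 -0. ] op 0.999 sum 3.083
[[ 0.055  0.033  0.998]
 [-0.997 -0.05   0.057]
 [ 0.052 -0.998  0.031]]
```

View pics/wrist1.png

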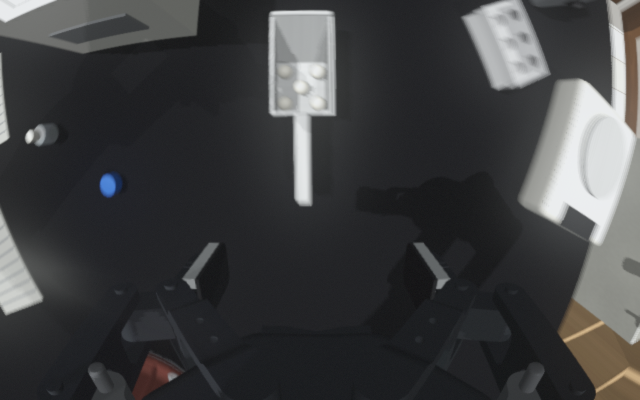

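The wrist view shows the handle from its rear-wall junction at (303,115) to its end at (304,204). The lip corners are at (270,12) and (334,12), and the five balls are in the cup.

```bash
cat >>h.py <<'E'
def fray(c,p,z):
    a=np.array([(p[0]-c["cx"])/c["fx"],(p[1]-c["cy"])/c["fy"]]);r=np.hypot(*a)
    v=np.array([*(a/r*np.sin(r)),np.cos(r)]); d=c["R"].T@v;o=-c["R"].T@c["t"]
    return o+d*(z-o[2])/d[2]
E
python3 - <<'E'
from h import *
c=pickle.load(open("cams1.pkl","rb"))["wrist"]
g=c["image"].min(2);print([ (y,np.where(g[y,285:325]>110)[0][[0,-1]]+285) for y in (125,140,160,180,195)])
for p in((296,125),(311,125),(296,195),(312,195),(304,200)):print(p,fray(c,p,.055).round(4))
for p in((270,12),(334,12),(269,115),(336,115)):print(p,fray(c,p,.05).round(4))
E
```

```text
[(125, array([293, 310])), (140, array([293, 310])), (160, array([293, 310])), (180, array([294, 311])), (195, array([294, 311]))]
(296, 125) [ 0.4619 -0.253   0.055 ]
(311, 125) [ 0.4626 -0.267   0.055 ]
(296, 195) [ 0.3949 -0.2561  0.055 ]
(312, 195) [ 0.3956 -0.2716  0.055 ]
(304, 200) [ 0.3903 -0.2641  0.055 ]
(270, 12) [ 0.5732 -0.2214  0.05  ]
(334, 12) [ 0.5768 -0.2829  0.05  ]
(269, 115) [ 0.4704 -0.2269  0.05  ]
(336, 115) [ 0.4736 -0.2904  0.05  ]
```

```bash
python3 -m jog '[-1.3,5,-0.7,0, -1.3,10,-0.7,0, -1.3,14,-0.7,0, -1.3,15.4,-0.7,0, -1.3,15.4,-0.7,0, -1.3,15.4,-0.7,0]'; python3 -m jog '[0,0,0,0, 0,0,0,0, 0,0,0,0, 0,0,0,0, 0,0,0,0]' 0 20; python3 st.py; python3 -m jog '[0,-1,0,0, 0,-2,0,0, 0,-2.5,0,0, 0,-2.5,0,0, 0,-2.5,0,0]';python3 st.py
python3 - <<'E'
from plant import robot
import cv2,pickle
d={n:robot.read_camera(n) for n in("side","wrist")}
pickle.dump(d,open("cams2.pkl","wb"))
a=cv2.resize(d["side"]["image"][110:230,290:470],None,fx=3.3,fy=3.3,interpolation=cv2.INTER_CUBIC)
cv2.imwrite("pics/side2.png",a[:,:,::-1])
E
```

```text
t: 5.32
tcp_pos: [0.397, -0.2572, 0.0506]
tcp_rot: [-1.249, 1.127, -1.208]
ft_force: [0.3, -0.1, 0.1]
opening: 1.001
t: 5.95
tcp_pos: [0.3972, -0.2576, 0.0509]
tcp_rot: [-1.249, 1.126, -1.209]
ft_force: [0.9, -0.4, 0.6]
opening: 0.16
t 5.95 p [ 0.3972 -0.2576  0.0509] q [-0.714  0.131  2.119 -0.02   0.844  0.81 ] f [ 0.9 -0.4  0.6] op 0.16 sum 3.094
[[ 0.058  0.027  0.998]
 [-0.997 -0.043  0.059]
 [ 0.044 -0.999  0.024]]
t: 6.58
tcp_pos: [0.3964, -0.2566, 0.0759]
tcp_rot: [-1.25, 1.126, -1.209]
ft_force: [-1.4, 0.2, -0.4]
opening: 0.155
t 6.58 p [ 0.3964 -0.2566  0.0759] q [-0.714  0.08   2.114 -0.019  0.899  0.81 ] f [-1.4  0.2 -0.4] op 0.155 sum 3.094
[[ 0.058  0.026  0.998]
 [-0.997 -0.043  0.059]
 [ 0.044 -0.999  0.024]]
```

View pics/side2.png

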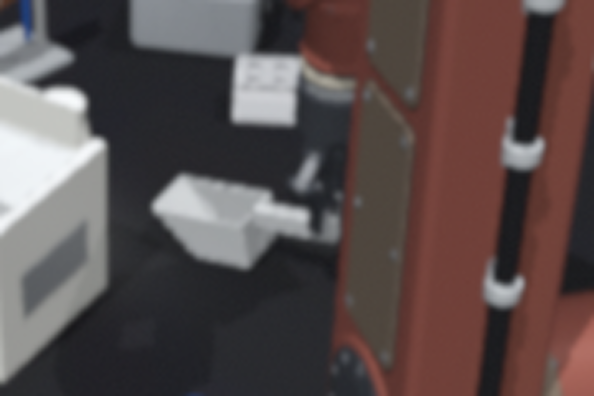

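The crop shows the cup held by its handle end, with the lip corners near (152,208) and (182,175) and the base edge from (180,250) to (250,268). I'll check whether it is level or tipped.

```bash
python3 - <<'E'
from h import *
s=pickle.load(open("cams2.pkl","rb"))["side"]
yaw=.06; pz=.047
def w(P,th,hand):
    x,y,z=P[0]+.105,P[1],P[2]-pz; X=x*np.cos(th)+z*np.sin(th); Z=-x*np.sin(th)+z*np.cos(th)
    return hand+np.array([X*np.cos(yaw)-y*np.sin(yaw),X*np.sin(yaw)+y*np.cos(yaw),Z])
hand=np.array([.3964,-.258,.047+.025])
for th in(0,6,11,16):
    print(th,[tuple(((np.array(proj(s,w(P,np.radians(th),hand)))-(290,110)+.4)*3.3).round().astype(int)) for P in((.075,.03,.05),(.075,-.03,.05),(-.03,.03,.05),(.03,.03,0),(-.03,.03,0))])
E
```

```text
0 [(np.int64(150), np.int64(180)), (np.int64(180), np.int64(150)), (np.int64(242), np.int64(213)), (np.int64(188), np.int64(233)), (np.int64(240), np.int64(253))]
6 [(np.int64(150), np.int64(195)), (np.int64(180), np.int64(166)), (np.int64(242), np.int64(219)), (np.int64(192), np.int64(246)), (np.int64(244), np.int64(261))]
11 [(np.int64(152), np.int64(208)), (np.int64(182), np.int64(178)), (np.int64(242), np.int64(225)), (np.int64(197), np.int64(256)), (np.int64(248), np.int64(267))]
16 [(np.int64(155), np.int64(221)), (np.int64(184), np.int64(191)), (np.int64(243), np.int64(230)), (np.int64(202), np.int64(267)), (np.int64(253), np.int64(273))]
```

```bash
python3 -m jog '[0,-0.9,0.6,0, 0.1,-1.9,1.3,0, 0.1,-2.8,2.2,0, 0.2,-3.7,3.1,0, 0.2,-4.4,4.1,0, 0.2,-5.1,5.1,0, 0.2,-5.1,5.1,0]'; python3 -m jog '[0,0,0,0, 0,0,0,0]' - 120; python3 -m jog '[0.1,-3,0,0, 0.3,-6,0,0, 0.4,-10,0,0, 0.4,-10,0,0, 0.4,-10,0,0]'; python3 st.py
python3 - <<'E'
from plant import robot
import cv2,pickle
d={n:robot.read_camera(n) for n in("side","top")}
pickle.dump(d,open("cams3.pkl","wb"))
a=cv2.resize(d["side"]["image"][60:240,250:470],None,fx=3.3,fy=3.3,interpolation=cv2.INTER_CUBIC)
cv2.imwrite("pics/side3.png",a[:,:,::-1])
E
```

```text
t: 7.55
tcp_pos: [0.4475, -0.2538, 0.129]
tcp_rot: [-1.25, 1.124, -1.21]
ft_force: [0.5, 0.3, -2.1]
opening: 0.156
t: 7.8
tcp_pos: [0.447, -0.2536, 0.1286]
tcp_rot: [-1.25, 1.125, -1.209]
ft_force: [-0.0, -0.8, -2.6]
opening: 0.122
t: 8.43
tcp_pos: [0.4436, -0.2527, 0.2272]
tcp_rot: [-1.25, 1.127, -1.208]
ft_force: [0.6, -0.9, -3.4]
opening: 0.119
t 8.43 p [ 0.4436 -0.2527  0.2272] q [-0.645 -0.046  1.92  -0.02   1.222  0.873] f [ 0.6 -0.9 -3.4] op 0.119 sum 3.096
[[ 0.059  0.025  0.998]
 [-0.997 -0.042  0.06 ]
 [ 0.044 -0.999  0.023]]
```

View pics/side3.png

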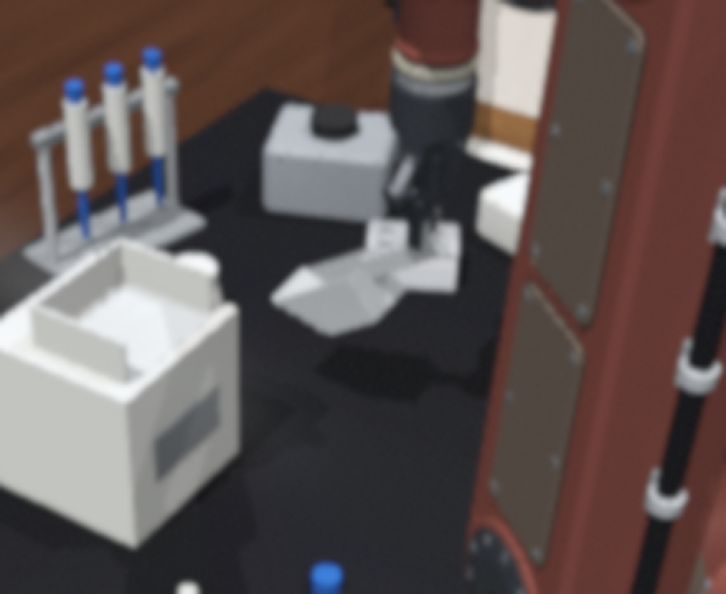

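The cup is held in the air, nose down, with lip corners near (275,298) and (308,268) in the crop. Next I'll measure the tip angle.

```bash
cat >>h.py <<'E'
YAW=.06; PX,PZ=-.105,.047
def cupw(P,thdeg,hand):
    th=np.radians(thdeg);x,y,z=P[0]-PX,P[1],P[2]-PZ; X=x*np.cos(th)+z*np.sin(th); Z=-x*np.sin(th)+z*np.cos(th)
    return hand+np.array([X*np.cos(YAW)-y*np.sin(YAW),X*np.sin(YAW)+y*np.cos(YAW),Z])
E
python3 - <<'E'
from h import *
s=pickle.load(open("cams3.pkl","rb"))["side"]
hand=np.array([.4436,-.253,.223])
for th in(20,30,35,40,45,50):
    print(th,[((np.array(proj(s,cupw(P,th,hand)))-(250,60)+.4)*3.3).round().astype(int).tolist() for P in((.075,.03,.05),(.075,-.03,.05),(-.03,.03,.05),(.03,.03,0),(-.03,.03,0))])
E
```

```text
20 [[249, 259], [281, 232], [338, 257], [301, 304], [352, 304]]
30 [[260, 288], [291, 260], [343, 269], [316, 325], [364, 316]]
35 [[267, 302], [298, 273], [345, 276], [324, 334], [370, 321]]
40 [[275, 315], [306, 286], [349, 281], [333, 343], [377, 325]]
45 [[284, 328], [314, 299], [352, 287], [343, 352], [384, 329]]
50 [[294, 340], [324, 311], [357, 293], [353, 360], [391, 333]]
```

```bash
python3 -m jog '[0,-4.5,0,0, 0,-9,0,0, -2,-13.5,0,0, -6,-14,1,0.01, -10,-14,3,0.02, -14,-14,5,0.03, -17.5,-14,6.5,0.037, -19.6,-14,7.2,0.037]'; python3 -m jog '[0,0,0,0, 0,0,0,0]'; python3 st.py
python3 - <<'E'
from plant import robot
import cv2,pickle
d={n:robot.read_camera(n) for n in("side","top","wrist")}
pickle.dump(d,open("cams4.pkl","wb"))
a=cv2.resize(d["side"]["image"][20:230,200:420],None,fx=2.2,fy=2.2,interpolation=cv2.INTER_CUBIC)
b=cv2.resize(d["wrist"]["image"][0:260,200:420],(int(220*462/260),462))
cv2.imwrite("pics/m4.png",np.hstack([a,b])[:,:,::-1] if 0 else __import__("numpy").hstack([a,b[:462]])[:,:,::-1])
E
```

```text
t: 9.52
tcp_pos: [0.4997, -0.0447, 0.3565]
tcp_rot: [-1.235, 1.159, -1.229]
ft_force: [-0.1, 0.4, -2.6]
opening: 0.12
t: 9.78
tcp_pos: [0.499, -0.045, 0.3547]
tcp_rot: [-1.238, 1.161, -1.227]
ft_force: [-0.2, 0.5, -2.5]
opening: 0.122
t 9.78 p [ 0.499  -0.045   0.3547] q [-0.209 -0.139  1.767 -0.035  1.489  1.339] f [-0.2  0.5 -2.5] op 0.122 sum 3.118
[[ 0.024  0.016  1.   ]
 [-0.999 -0.039  0.025]
 [ 0.039 -0.999  0.015]]
```

View pics/m4.png

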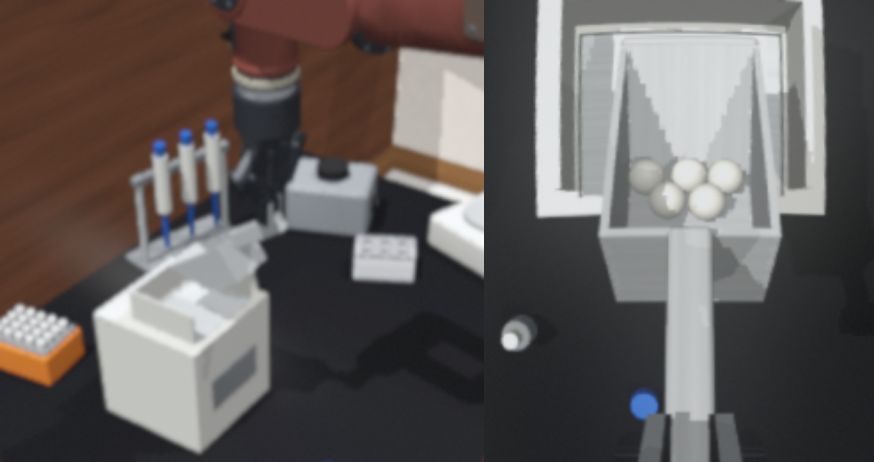

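The wrist view shows all five balls in the cup and the cup centred on the opening. The side view shows the cup nose-down over the bin's near edge. Next I lower it, loosen the grip so it swivels, and follow the arc.

```bash
python3 -m jog '[-0.1,2,0.3,0, -0.2,4,0.7,0, -0.2,6,1,0, -0.2,6,1,0, -0.2,6,1,0]'; python3 -m jog '[0,0,0,0, 0,0,0,0]' - 20;  python3 -m jog '[0,-0.2,0.4,0, 0,-0.4,0.8,0, 0,-0.6,1.3,0, 0,-0.8,1.7,0, 0,-1,2.2,0, 0,-1.2,2.7,0, 0,-1.2,2.7,0]'; python3 st.py
cat >pic.py <<'E'
import sys
from plant import robot
import cv2,pickle,numpy as np
d={n:robot.read_camera(n) for n in("side","top","wrist")}
n=sys.argv[1]
pickle.dump(d,open(f"cams{n}.pkl","wb"))
a=cv2.resize(d["side"]["image"][60:200,220:360],(462,462),interpolation=cv2.INTER_CUBIC)
b=cv2.resize(d["wrist"]["image"][0:260,210:410],(int(200*462/260),462))
cv2.imwrite(f"pics/m{n}.png",np.hstack([a,b])[:,:,::-1])
E
python3 pic.py 5
```

```text
t: 10.55
tcp_pos: [0.5108, -0.0463, 0.2971]
tcp_rot: [-1.235, 1.16, -1.231]
ft_force: [0.3, -1.1, -2.8]
opening: 0.124
t: 10.8
tcp_pos: [0.5113, -0.0465, 0.2984]
tcp_rot: [-1.233, 1.158, -1.232]
ft_force: [1.2, 0.2, -2.5]
opening: 0.124
t: 11.68
tcp_pos: [0.5358, -0.0456, 0.3112]
tcp_rot: [-1.239, 1.163, -1.229]
ft_force: [-6.9, -1.2, 2.1]
opening: 0.121
t 11.68 p [ 0.5358 -0.0456  0.3112] q [-0.195 -0.033  1.749 -0.038  1.404  1.36 ] f [-6.9 -1.2  2.1] op 0.121 sum 3.12
[[ 0.022  0.014  1.   ]
 [-0.999 -0.041  0.022]
 [ 0.041 -0.999  0.013]]
```

View pics/m5.png

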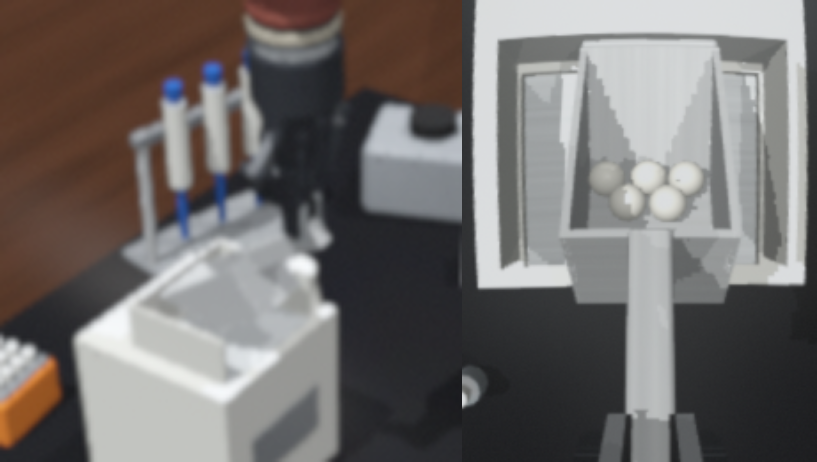

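The wrist view shows the lip against the cowl's far wall, at about (650,42). The cup has not swivelled, and the −7 N in x agrees with that. The opening stayed at 0.121, so the grip did not relax. I'll back off and send the force together with an opening value.

```bash
python3 -m jog '[0,0,-1.3,0, 0,0.2,-2.7,0, 0,0.2,-2.7,0]'; python3 -m jog '[0,0,0,0, 0,0,0,0]' 0 20; python3 -m jog '[0,0,0,0, 0,0,0,0]' 1.25 20; python3 st.py | head -1
```

```text
t: 12.2
tcp_pos: [0.5076, -0.0462, 0.3083]
tcp_rot: [-1.239, 1.163, -1.229]
ft_force: [0.5, 0.8, -2.4]
opening: 0.12
t: 12.45
tcp_pos: [0.5078, -0.0462, 0.3084]
tcp_rot: [-1.239, 1.163, -1.23]
ft_force: [-0.3, -0.4, -2.3]
opening: 0.122
t: 12.7
tcp_pos: [0.508, -0.0462, 0.3084]
tcp_rot: [-1.239, 1.163, -1.23]
ft_force: [0.1, 0.8, -2.6]
opening: 0.152
t 12.7 p [ 0.508  -0.0462  0.3084] q [-0.207 -0.094  1.812 -0.037  1.401  1.348] f [ 0.1  0.8 -2.6] op 0.152 sum 3.119
```

```bash
cat >th.py <<'E'
from h import *
import sys
from scipy.optimize import least_squares
from scipy.spatial.transform import Rotation as R
P=np.array([(.075,.03,.05),(.075,-.03,.05),(-.03,.03,.05),(-.03,-.03,.05),(-.03,.03,0),(-.03,-.03,0)])
def fproj(c,X):
    v=X@c["R"].T+c["t"];r=np.hypot(v[:,0],v[:,1]);a=np.arctan2(r,v[:,2])/r
    return np.c_[v[:,0]*a*c["fx"]+c["cx"],v[:,1]*a*c["fy"]+c["cy"]]
def model(c,p):   # p: theta, yaw, roll-offset, xyz origin
    return fproj(c,R.from_euler("ZYX",[p[1],p[0],p[2]]).apply(P)+p[3:6])
def fit(c,uv,p0):
    r=least_squares(lambda p:(model(c,p)-uv).ravel(),p0);return r.x,np.sqrt(np.mean(r.fun**2))
UV5=np.array([(278.1,24.2),(354.1,24.2),(266.8,132.2),(367,131),(274.7,170.5),(357.4,170)],np.float32)
P0=[.6,.02,0,.59,-.045,.22]
def track(a,b,uv):
    g=lambda c:cv2.cvtColor(c["image"],cv2.COLOR_RGB2GRAY)
    n,st,e=cv2.calcOpticalFlowPyrLK(g(a),g(b),uv.reshape(-1,1,2),None,winSize=(25,25),maxLevel=3);return n.reshape(-1,2),st.ravel()
def show(c,uv):
    p,e=fit(c,uv,P0);rot=R.from_euler("ZYX",[p[1],p[0],p[2]])
    print("theta",np.degrees(p[0]).round(1),"yaw,roll",p[1:3].round(3),"org",p[3:6].round(4),"rms px",e.round(2),"lip",(rot.apply([.072,0,.05])+p[3:]).round(4),"corner",(rot.apply([.03,0,0])+p[3:]).round(4),"grip105",(rot.apply([-.105,0,.047])+p[3:]).round(4))
E
python3 - <<'E'
from th import *
from plant import robot
c5=pickle.load(open("cams5.pkl","rb"))["wrist"]; show(c5,UV5)
c=robot.read_camera("wrist");pickle.dump({"wrist":c},open("cams6.pkl","wb"))
n,s=track(c5,c,UV5);print(n.round(1).tolist(),s);show(c,n)
E
```

```text
theta 36.8 yaw,roll [-0.001 -0.043] org [ 0.5868 -0.0492  0.2074] rms px 0.5 lip [ 0.6744 -0.0472  0.2043] corner [ 0.6108 -0.0492  0.1894] grip105 [ 0.5308 -0.0471  0.3079]
[[289.29998779296875, 1.2000000476837158], [301.8999938964844, -6.199999809265137], [269.1000061035156, 105.9000015258789], [364.3999938964844, 96.69999694824219], [266.3999938964844, 141.0], [365.79998779296875, 141.5]] [1 1 1 1 1 1]
theta 33.5 yaw,roll [0.179 0.082] org [ 0.5817 -0.0445  0.1919] rms px 13.47 lip [ 0.6686 -0.033   0.1936] corner [ 0.6063 -0.0401  0.1753] grip105 [ 0.5217 -0.0593  0.2889]
```

```bash
python3 - <<'E'
from h import *
c=pickle.load(open("cams6.pkl","rb"))["wrist"]
cv2.imwrite("pics/w6.png",cv2.resize(c["image"][0:300,200:420],None,fx=2,fy=2)[:,:,::-1])
E
```

```text
(no output)
```

View pics/w6.png

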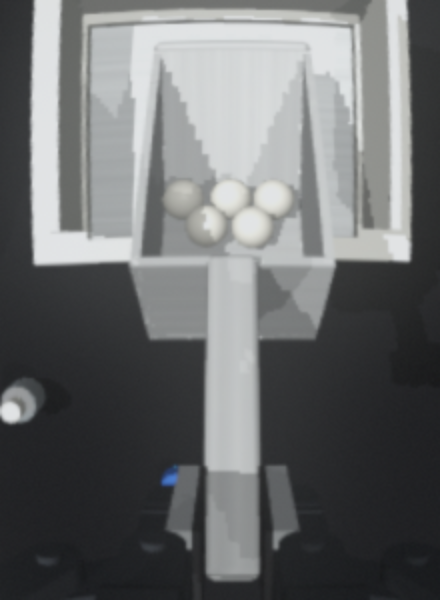

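The wrist view shows lip corners at (155,43) and (308,43) and rear corners at (131,263) and (336,263). The cup still sits at about 37°, so my tracker was misled by the moving background. I'll push the lip lightly along the cowl wall with the lighter grip to tip the cup further.

```bash
python3 -m jog '[0,-0.2,1,0, 0,-0.4,2.2,0, 0,-0.4,2.8,0, 0,-0.4,3.1,0, 0,-0.4,3.4,0]' 1.3 20; python3 st.py|head -1; python3 - <<'E'
from th import *
from plant import robot
c5=pickle.load(open("cams5.pkl","rb"))["wrist"]
c=robot.read_camera("wrist");pickle.dump({"wrist":c},open("cams7.pkl","wb"))
g=lambda c:cv2.cvtColor(c["image"],cv2.COLOR_RGB2GRAY)
n,s,e=cv2.calcOpticalFlowPyrLK(g(c5),g(c),UV5.reshape(-1,1,2),None,winSize=(13,13),maxLevel=1);n=n.reshape(-1,2);print(n.round(1).tolist());show(c,n)
E
```

```text
t: 13.38
tcp_pos: [0.5396, -0.0454, 0.313]
tcp_rot: [-1.245, 1.169, -1.226]
ft_force: [-11.6, 0.2, 3.8]
opening: 0.151
t 13.38 p [ 0.5396 -0.0454  0.313 ] q [-0.192 -0.021  1.733 -0.039  1.415  1.362] f [-11.6   0.2   3.8] op 0.151 sum 3.127
[[278.70001220703125, 28.200000762939453], [353.1000061035156, 28.100000381469727], [266.8999938964844, 134.6999969482422], [366.6000061035156, 133.3000030517578], [275.0, 173.5], [357.3999938964844, 172.8000030517578]]
theta 38.3 yaw,roll [-0.002 -0.047] org [ 0.5872 -0.0492  0.2079] rms px 0.54 lip [ 0.6747 -0.047   0.2024] corner [ 0.6108 -0.0492  0.1893] grip105 [ 0.534  -0.0469  0.3098]
```

```bash
python3 -m jog '[0,0,-1,0, 0,0.6,-1.5,0, 0,1.2,-1.8,0, 0,1.2,-1.8,0]'; python3 -m jog '[0,0,0,0, 0,0,0,0, 0,0,0,0]' 1.36 20; python3 st.py|head -1; cat >tk.py <<'E'
from th import *
from plant import robot
import sys
a,b=sys.argv[1:3]
d=pickle.load(open(f"cams{a}.pkl","rb"));c5=d["wrist"];uv=d.get("uv",UV5).astype(np.float32)
c=robot.read_camera("wrist")
g=lambda c:cv2.cvtColor(c["image"],cv2.COLOR_RGB2GRAY)
n,s,e=cv2.calcOpticalFlowPyrLK(g(c5),g(c),uv.reshape(-1,1,2),None,winSize=(13,13),maxLevel=2);n=n.reshape(-1,2);print(n.round(1).tolist());show(c,n)
pickle.dump({"wrist":c,"uv":n},open(f"cams{b}.pkl","wb"))
E
python3 tk.py 7 8
```

```text
t: 13.92
tcp_pos: [0.5214, -0.0462, 0.2997]
tcp_rot: [-1.245, 1.17, -1.225]
ft_force: [1.0, -0.6, -1.5]
opening: 0.151
t: 14.3
tcp_pos: [0.5218, -0.0462, 0.3001]
tcp_rot: [-1.245, 1.169, -1.226]
ft_force: [-0.6, 0.4, -1.7]
opening: 0.158
t 14.3 p [ 0.5218 -0.0462  0.3001] q [-0.201 -0.053  1.788 -0.039  1.392  1.355] f [-0.6  0.4 -1.7] op 0.158 sum 3.127
[[460.5, -33.900001525878906], [175.1999969482422, -33.70000076293945], [273.20001220703125, 428.5], [449.8999938964844, 431.0], [275.0, 177.8000030517578], [356.6000061035156, 177.8000030517578]]
theta 3.5 yaw,roll [-0.044  1.015] org [ 0.5529 -0.0228  0.3145] rms px 106.33 lip [ 0.6244 -0.0685  0.3364] corner [ 0.5828 -0.0241  0.3126] grip105 [ 0.4479 -0.0581  0.3457]
```

```bash
cat >tk.py <<'E'
from th import *
from plant import robot
import sys
a,b=sys.argv[1:3]; new=len(sys.argv)<4
g=lambda c:cv2.cvtColor(c["image"],cv2.COLOR_RGB2GRAY)
tcp=robot.get_state()["tcp_pos"]
c=robot.read_camera("wrist") if new else pickle.load(open(f"cams{b}.pkl","rb"))["wrist"]
piv=tcp+np.array([-.005,-.0017,-.0033])
def pose(th):
    r=R.from_euler("ZYX",[0,th,-.045]);return r,piv-r.apply([-.105,0,.047])
def pts(th):
    r,o=pose(th);return fproj(c,r.apply(P)+o)
# 1-D tip angle: slide the rear-wall corner patches of the reference picture along their predicted path, best normalised correlation
ref=pickle.load(open("cams5.pkl","rb"))["wrist"];G0,G1=g(ref),g(c)
best=[]
for t in np.arange(30,80,.5):
    q=pts(np.radians(t));sc=[]
    for i in (2,3,4,5):
        T=cv2.getRectSubPix(G0,(21,21),tuple(map(float,UV5[i])));S=cv2.getRectSubPix(G1,(25,25),tuple(map(float,q[i])))
        sc.append(cv2.matchTemplate(S,T,cv2.TM_CCOEFF_NORMED).max())
    best.append((np.mean(sc),t))
best.sort(reverse=True);print([(round(float(s),2),float(t)) for s,t in best[:5]])
t=best[0][1];r,o=pose(np.radians(t));print("theta",t,"lip",(r.apply([.072,0,.05])+o).round(4),"corner",(r.apply([.03,0,0])+o).round(4),"org",o.round(4))
pickle.dump({"wrist":c},open(f"cams{b}.pkl","wb"))
E
python3 tk.py 7 8 x; python3 tk.py 8 9
```

```text
[(0.65, 42.0), (0.65, 41.5), (0.65, 42.5), (0.65, 41.0), (0.65, 43.0)]
theta 42.0 lip [ 0.6503 -0.0478  0.1806] corner [ 0.5856 -0.0501  0.1715] org [ 0.5633 -0.0501  0.1916]
[(0.65, 42.0), (0.65, 41.5), (0.65, 42.5), (0.65, 41.0), (0.64, 43.0)]
theta 42.0 lip [ 0.6503 -0.0478  0.1806] corner [ 0.5856 -0.0501  0.1715] org [ 0.5633 -0.0501  0.1916]
```

```bash
python3 -m jog '[0,-0.25,1,0, 0,-0.5,1.9,0, 0,-0.5,1.9,0]'; python3 tk.py 9 10; python3 -m jog '[0,-0.6,0.6,0, 0,-1.2,1.2,0, 0,-1.7,1.9,0, 0,-2.2,2.6,0, 0,-2.2,2.6,0]'; python3 tk.py 10 11; python3 pic.py 12
```

```text
t: 14.78
tcp_pos: [0.5419, -0.0457, 0.3059]
tcp_rot: [-1.244, 1.168, -1.226]
ft_force: [-0.4, 0.4, -0.9]
opening: 0.158
[(0.76, 52.5), (0.76, 52.0), (0.76, 53.0), (0.76, 53.5), (0.76, 51.5)]
theta 52.5 lip [ 0.6471 -0.0472  0.164 ] corner [ 0.5819 -0.0495  0.1669] org [ 0.5636 -0.0495  0.1907]
t: 15.45
tcp_pos: [0.5682, -0.0442, 0.3283]
tcp_rot: [-1.243, 1.167, -1.227]
ft_force: [-0.0, 0.7, -3.1]
opening: 0.159
[(0.87, 57.5), (0.87, 57.0), (0.86, 58.0), (0.86, 56.5), (0.85, 58.5)]
theta 57.5 lip [ 0.6608 -0.0457  0.1773] corner [ 0.5961 -0.048   0.1859] org [ 0.58   -0.048   0.2112]
```

View pics/m12.png

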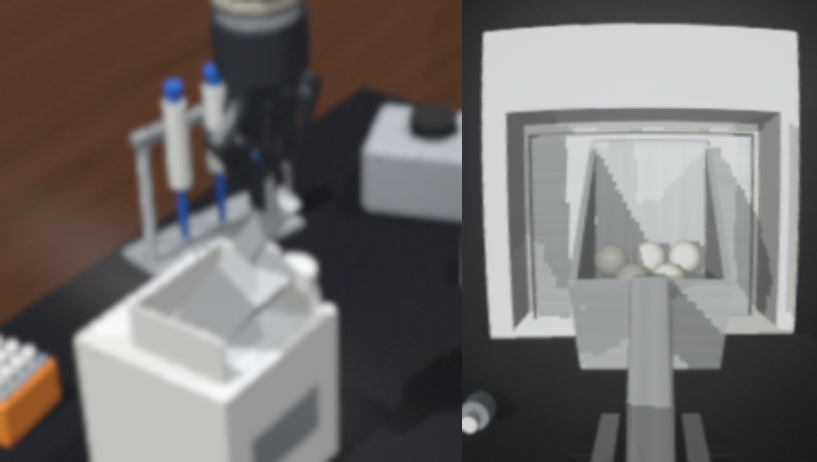

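The wrist view shows five balls still at the rear of the floor. The lip corners are at (594,141) and (708,141), and the rear corners at (571,281) and (727,281). The flap is shut.

```bash
python3 - <<'E'
from th import *
c=pickle.load(open("cams12.pkl","rb"))["wrist"]
uv=np.array([(594,141),(708,141),(571,281),(727,281),(580,367),(721,367)],float);uv=(uv-(462,0))/1.777+(210,0)
show(c,uv)
E
python3 st.py|head -1
```

```text
theta 54.7 yaw,roll [-0.051 -0.095] org [ 0.5815 -0.0492  0.2101] rms px 1.1 lip [ 0.6638 -0.0487  0.18  ] corner [ 0.5988 -0.0501  0.1856] grip105 [ 0.5593 -0.0436  0.3228]
t 15.65 p [ 0.567  -0.0441  0.3273] q [-0.181  0.032  1.654 -0.039  1.442  1.373] f [ 1.1  0.6 -2.6] op 0.158 sum 3.128
```

```bash
python3 -m jog '[0,-0.5,0.7,0, 0,-1,1.4,0, 0,-1.3,2.1,0]'; python3 -m jog '[0,-0.3,0.5,0, 0,-0.6,1,0, 0,-0.9,1.6,0]';python3 tk.py 11 13
```

```text
t: 16.02
tcp_pos: [0.5888, -0.0431, 0.3412]
tcp_rot: [-1.244, 1.168, -1.226]
ft_force: [-0.8, 0.3, -1.6]
opening: 0.156
t: 16.4
tcp_pos: [0.605, -0.0424, 0.3505]
tcp_rot: [-1.244, 1.168, -1.226]
ft_force: [0.5, -0.5, -2.4]
opening: 0.162
[(0.77, 69.0), (0.77, 69.5), (0.76, 68.5), (0.76, 70.0), (0.74, 68.0)]
theta 69.0 lip [ 0.6662 -0.044   0.183 ] corner [ 0.6045 -0.0462  0.2043] org [ 0.5938 -0.0462  0.2323]
```

```bash
python3 -m jog '[0,-0.2,0.6,0, 0,-0.4,1.2,0, 0,-0.5,1.7,0]'; python3 -m jog '[0,0,0,0, 0,0,0,0]' 0 120; python3 tk.py 13 14; python3 pic.py 15
```

```text
t: 16.82
tcp_pos: [0.6232, -0.0419, 0.3563]
tcp_rot: [-1.243, 1.167, -1.227]
ft_force: [-0.4, 0.0, -2.9]
opening: 0.163
t: 17.08
tcp_pos: [0.6232, -0.0419, 0.3561]
tcp_rot: [-1.243, 1.167, -1.227]
ft_force: [-0.4, 1.1, -2.3]
opening: 0.12
[(0.75, 76.5), (0.75, 76.0), (0.74, 77.0), (0.73, 75.5), (0.72, 77.5)]
theta 76.5 lip [ 0.6624 -0.0434  0.1814] corner [ 0.604  -0.0457  0.2106] org [ 0.597  -0.0457  0.2398]
```

View pics/m15.png

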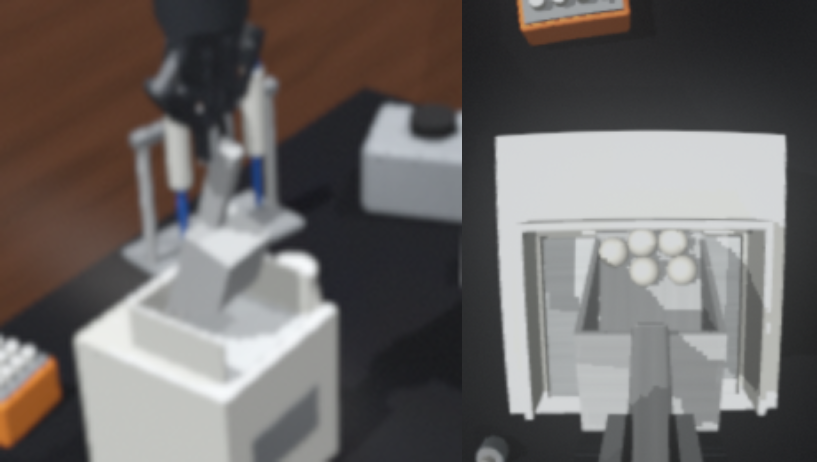

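The wrist view shows all five balls at the spout against the cowl wall, around (600–690, 240–270), with the cup tipped to about 72°. Next I back off and press down.

```bash
python3 -m jog '[0,0.9,-1.0,0, 0,2.1,-1.7,0, 0,3.2,-2.3,0, 0,4.2,-2.7,0, 0,4.5,-2.7,0, 0,4.5,-2.7,0]'; python3 -m jog '[0,0,0,0, 0,0,0,0, 0,0,0,0, 0,0,0,0]'; python3 pic.py 16; python3 - <<'E'
from h import *
for n in(15,16):
    d=pickle.load(open(f"cams{n}.pkl","rb"))["wrist"]
    hsv=d["image"].astype(int);cut=d["image"][100:200,260:380]
    ci=cv2.HoughCircles(cv2.medianBlur(cv2.cvtColor(d["image"],cv2.COLOR_RGB2GRAY),3)[90:200,240:400],cv2.HOUGH_GRADIENT,1,10,param1=80,param2=11,minRadius=5,maxRadius=10)
    print(n,None if ci is None else (ci[0]+[240,90,0]).round().tolist())
E
```

```text
t: 18.02
tcp_pos: [0.5969, -0.0444, 0.3119]
tcp_rot: [-1.242, 1.166, -1.228]
ft_force: [-1.3, 0.2, 2.9]
opening: 0.12
t: 18.52
tcp_pos: [0.597, -0.0444, 0.312]
tcp_rot: [-1.242, 1.165, -1.228]
ft_force: [-0.6, -0.2, 1.7]
opening: 0.121
15 [[294.0, 142.0, 7.0], [310.0, 136.0, 7.0], [312.0, 152.0, 7.0], [334.0, 150.0, 7.0], [356.0, 148.0, 9.0], [328.0, 136.0, 6.0]]
16 None
```

```bash
python3 -m jog '[0,-2,0,0, 0,-5,0,0, 0,-9,0,0, 0,-13,0,0, 0,-14,0,0, 0,-14,0,0]'; python3 st.py; python3 pic.py 17; python3 - <<'E'
from h import *
from plant import robot
F=[]
for _ in range(6): robot.read_camera("wrist");F.append(robot.get_state()["ft_force"])
print("mean f",np.mean(F,0).round(2))
d=pickle.load(open("cams17.pkl","rb"))
ci=cv2.HoughCircles(cv2.medianBlur(cv2.cvtColor(d["wrist"]["image"],cv2.COLOR_RGB2GRAY),3)[60:260,220:420],cv2.HOUGH_GRADIENT,1,10,param1=80,param2=11,minRadius=4,maxRadius=10)
print(ci)
a=d["wrist"]["image"][40:300,200:440];b=pickle.load(open("cams16.pkl","rb"))["wrist"]["image"][40:300,200:440]
t=cv2.resize(d["top"]["image"][80:230,220:400],None,fx=2.2,fy=2.2,interpolation=cv2.INTER_CUBIC)[:260*2]
A=cv2.resize(np.hstack([b,a]),None,fx=1.6,fy=1.6);T=cv2.copyMakeBorder(t[:184] if 0 else cv2.resize(d["top"]["image"][90:230,220:470],(768,184*1) ),0,0,0,0,cv2.BORDER_CONSTANT)
cv2.imwrite("pics/m17.png",np.vstack([A])[:,:,::-1]);print(A.shape)
E
```

```text
t: 19.42
tcp_pos: [0.5954, -0.0386, 0.452]
tcp_rot: [-1.242, 1.165, -1.228]
ft_force: [-0.2, -0.6, -1.2]
opening: 0.124
t 19.43 p [ 0.5954 -0.0386  0.452 ] q [-0.163  0.06   1.401 -0.039  1.663  1.382] f [-0.2 -0.6 -1.2] op 0.124 sum 3.124
[[ 0.022  0.011  1.   ]
 [-0.999 -0.041  0.022]
 [ 0.041 -0.999  0.01 ]]
mean f [-0.31  0.03 -2.1 ]
[[[ 18.5 159.5   7.1]
  [131.5  78.5   4.6]]]
(416, 768, 3)
```

View pics/m17.png

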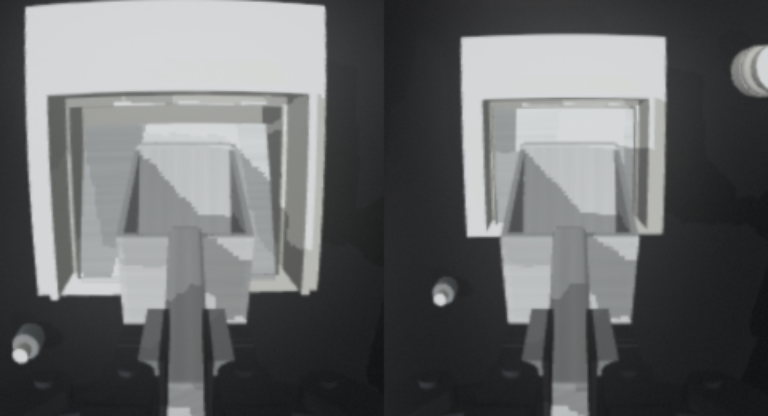

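The left panel (pressed) shows the flap open and no balls in the cup. The right panel (lifted) shows the cup empty and the flap shut. Now to the mat.

```bash
python3 -m jog '[-4.5,0,-1,-0.03, -9,0,-2,-0.06, -13.5,1,-3,-0.09, -18,3,-4,-0.12, -22.5,6,-5,-0.15, -27,10,-6,-0.18, -31,14,-6.5,-0.21, -34.4,17,-6.5,-0.23]'; python3 -m jog '[0,0,0,0, 0,0,0,0]'; python3 st.py
python3 - <<'E'
from h import *
from plant import robot
d={n:robot.read_camera(n) for n in("side","top","wrist")};pickle.dump(d,open("cams18.pkl","wb"))
d0=pickle.load(open("cams0.pkl","rb"))
c=d0["top"];m=(c["image"].min(2)>90).astype(np.uint8)
for z,p in((.1,(241,118)),(.055,(169,153))):print(ray(c,p,z).round(3))
E
```

```text
t: 20.88
tcp_pos: [0.5231, 0.2979, 0.2642]
tcp_rot: [-1.347, 0.998, -1.051]
ft_force: [0.3, 0.7, -2.0]
opening: 0.121
t: 21.12
tcp_pos: [0.5233, 0.2977, 0.2645]
tcp_rot: [-1.348, 0.997, -1.051]
ft_force: [0.2, -0.6, -0.8]
opening: 0.122
t 21.12 p [0.5233 0.2977 0.2645] q [ 0.421  0.158  1.634 -0.043  1.359  1.747] f [ 0.2 -0.6 -0.8] op 0.122 sum 3.152
[[ 0.251  0.008  0.968]
 [-0.967 -0.042  0.251]
 [ 0.043 -0.999 -0.003]]
[0.719 0.268 0.1  ]
[0.606 0.518 0.055]
```

```bash
python3 -m jog '[-0.1,3,0,0, -0.2,6,0,0, -0.3,8,0,0, -0.3,8,0,0]'; python3 -m jog '[0,0.2,0,0, 0,0.4,0,0, 0,0.6,0,0, 0,0.6,0,0]'; python3 -m jog '[0,0.2,0,0, 0,0.4,0,0, 0,0.4,0,0, 0,0.4,0,0]'
```

```text
t: 21.78
tcp_pos: [0.5236, 0.296, 0.1848]
tcp_rot: [-1.347, 0.999, -1.053]
ft_force: [-0.4, 0.5, -1.7]
opening: 0.121
t: 22.28
tcp_pos: [0.5237, 0.2958, 0.179]
tcp_rot: [-1.347, 0.999, -1.053]
ft_force: [-0.9, -0.6, -1.6]
opening: 0.124
t: 22.78
tcp_pos: [0.5241, 0.2958, 0.1761]
tcp_rot: [-1.346, 0.999, -1.053]
ft_force: [-1.3, -0.6, 5.5]
opening: 0.119
```

```bash
python3 -m jog '[0,0,0,0, 0,0,0,0, 0,0,0,0]' 1.36 20; python3 -m jog '[0,0.3,-1,0, 0,0.8,-2,0, 0,1.3,-3,0, 0,1.9,-3.9,0, -0.1,2.6,-4.9,0, -0.1,3.3,-5.8,0, -0.1,3.3,-5.8,0]'; python3 st.py|head -1; python3 tk.py 1 19
```

```text
t: 23.15
tcp_pos: [0.524, 0.2958, 0.1758]
tcp_rot: [-1.346, 0.999, -1.053]
ft_force: [-1.1, -0.7, 0.3]
opening: 0.159
t: 24.02
tcp_pos: [0.4662, 0.2802, 0.1422]
tcp_rot: [-1.349, 0.999, -1.052]
ft_force: [-1.9, -2.4, 4.9]
opening: 0.164
t 24.02 p [0.4662 0.2802 0.1422] q [ 0.435  0.162  1.873 -0.047  1.119  1.774] f [-1.9 -2.4  4.9] op 0.164 sum 3.154
[(0.41, 73.5), (0.41, 74.0), (0.41, 73.0), (0.4, 74.5), (0.4, 75.0)]
theta 73.5 lip [ 0.5144  0.2786 -0.03  ] corner [ 0.4546  0.2763 -0.0039] org [0.446  0.2763 0.0249]
```

```bash
sed -i 's/"ZYX",\[0,th,-.045\]/"ZYX",[YW,th,-.045]/; s/^piv=.*/YW=.232+.0;piv=tcp+R.from_euler("z",YW).apply([-.005,-.0017,-.0033])/; s/np.arange(30,80,.5)/np.arange(0,80,.5)/' tk.py; python3 tk.py 1 19 x
```

```text
[(0.6, 64.0), (0.6, 64.5), (0.6, 65.0), (0.6, 65.5), (0.6, 63.5)]
theta 64.0 lip [ 0.5402  0.2961 -0.0186] corner [ 0.4792  0.2794 -0.0028] org [0.4664 0.2763 0.0242]
```

```bash
cat >fit.py <<'E'
from th import *
from plant import robot
import sys
# tip angle + handle slip (along/normal, mm) by patch correlation on the cup's corners, coarse-to-fine
b=sys.argv[1];YW=float(sys.argv[2])
s=robot.get_state();tcp=s["tcp_pos"]
c=robot.read_camera("wrist");pickle.dump({"wrist":c},open(f"cams{b}.pkl","wb"))
g=lambda c:cv2.cvtColor(c["image"],cv2.COLOR_RGB2GRAY)
refs=[]
for n,sc in((5,None),(12,[(594,141),(708,141),(571,281),(727,281),(580,367),(721,367)])):
    r=pickle.load(open(f"cams{n}.pkl","rb"))["wrist"];uv=UV5 if sc is None else (np.array(sc,float)-(462,0))/1.777+(210,0);refs.append((g(r),uv))
G=g(c);maps=[]
for G0,uv in refs:
    for i in range(6):
        T=cv2.getRectSubPix(G0,(17,17),tuple(map(float,uv[i])))
        maps.append((i,cv2.copyMakeBorder(cv2.matchTemplate(G,T,cv2.TM_CCOEFF_NORMED),8,8,8,8,cv2.BORDER_CONSTANT,value=0)))
base=tcp+R.from_euler("z",YW).apply([-.005,-.0017,-.0033])
def pose(p):
    r=R.from_euler("ZYX",[YW,np.radians(p[0]),-.045]);return r,base-r.apply([-.105+p[1]/1e3,0,.047+p[2]/1e3])
def score(p):
    r,o=pose(p);q=fproj(c,r.apply(P)+o).round().astype(int);v=0
    for i,m in maps:
        x,y=q[i]
        if 1<=x<638 and 1<=y<398: v+=m[y-1:y+2,x-1:x+2].max()
    return v/len(maps)
best=max((score((t,a,z)),t,a,z) for t in np.arange(0,80,2) for a in np.arange(-12,25,3) for z in np.arange(-9,13,3))
t0,a0,z0=best[1:]
best=max((score((t,a,z)),t,a,z) for t in np.arange(t0-2,t0+2.1,.5) for a in np.arange(a0-3,a0+3.1,1) for z in np.arange(z0-3,z0+3.1,1))
r,o=pose(best[1:]);print("score,theta,slip",[round(float(x),2) for x in best],"lip",(r.apply([.072,0,.05])+o).round(3),"corner",(r.apply([.03,0,0])+o).round(3),"org",o.round(3))
E
python3 fit.py 20 .232
```

```text
score,theta,slip [0.42, 78.5, -9.0, -12.0] lip [ 0.512  0.29  -0.04 ] corner [ 0.457  0.275 -0.009] org [0.451 0.273 0.02 ]
```

```bash
python3 - <<'E'
from th import *
for n in(17,12,20):
    G=cv2.GaussianBlur(cv2.cvtColor(pickle.load(open(f"cams{n}.pkl","rb"))["wrist"]["image"],cv2.COLOR_RGB2GRAY),(3,3),0)
    print(n,"col292",[int(v) for v in G[0:260:5,292]]);print("  col345",[int(v) for v in G[0:260:5,345]])
c=pickle.load(open("cams20.pkl","rb"))["wrist"]
tcp=np.array([.4662,.2802,.1422]);base=tcp+R.from_euler("z",.232).apply([-.005,-.0017,-.0033])
for t in(45,50,55,60,65,72):
    r=R.from_euler("ZYX",[.232,np.radians(t),-.045]);print(t,fproj(c,r.apply(P)+base-r.apply([-.105,0,.047])).round().astype(int).tolist())
E
```

```text
17 col292 [147, 162, 138, 74, 54, 52, 53, 55, 56, 56, 59, 61, 85, 214, 214, 214, 215, 215, 214, 214, 199, 174, 213, 212, 211, 209, 185, 192, 149, 142, 142, 142, 143, 143, 142, 143, 143, 140, 177, 173, 174, 176, 192, 190, 192, 192, 193, 121, 102, 96, 96, 90]
  col345 [39, 40, 41, 42, 44, 45, 47, 50, 52, 54, 57, 59, 75, 214, 214, 214, 215, 215, 214, 214, 196, 194, 215, 215, 215, 215, 187, 144, 135, 130, 126, 126, 127, 126, 126, 102, 100, 118, 192, 185, 144, 141, 143, 140, 143, 141, 143, 141, 180, 41, 43, 56]
12 col292 [57, 60, 62, 210, 213, 213, 214, 214, 214, 214, 214, 215, 185, 111, 184, 178, 199, 201, 201, 176, 147, 146, 146, 145, 144, 143, 142, 141, 160, 173, 155, 120, 160, 158, 157, 155, 157, 156, 158, 160, 173, 172, 49, 48, 46, 44, 43, 95, 94, 94, 94, 93]
  col345 [57, 60, 62, 202, 213, 213, 214, 214, 214, 214, 214, 214, 189, 111, 183, 174, 201, 206, 197, 191, 191, 192, 192, 191, 190, 189, 189, 188, 140, 136, 139, 123, 172, 174, 175, 152, 132, 130, 132, 131, 129, 129, 48, 45, 45, 43, 42, 51, 69, 82, 87, 87]
20 col292 [42, 44, 46, 48, 51, 53, 56, 59, 62, 63, 66, 182, 210, 211, 221
[... 185 characters left out ...]
 col345 [42, 44, 46, 48, 50, 53, 56, 59, 61, 64, 66, 148, 221, 220, 232, 220, 217, 217, 216, 215, 214, 214, 214, 213, 212, 210, 208, 208, 197, 194, 194, 190, 169, 188, 188, 170, 149, 150, 152, 151, 208, 206, 220, 220, 70, 62, 60, 74, 97, 114, 121, 121]
45 [[278, 47], [350, 46], [267, 142], [365, 141], [276, 184], [356, 183]]
50 [[279, 62], [347, 61], [268, 148], [363, 147], [276, 193], [355, 192]]
55 [[279, 77], [346, 76], [269, 155], [361, 154], [276, 203], [354, 201]]
60 [[280, 91], [344, 90], [269, 163], [360, 161], [276, 212], [354, 211]]
65 [[280, 106], [343, 105], [270, 170], [358, 168], [277, 222], [353, 220]]
72 [[280, 127], [341, 125], [271, 181], [357, 179], [277, 236], [353, 233]]
```

```bash
python3 - <<'E'
from th import *
c=pickle.load(open("cams20.pkl","rb"))["wrist"];G=cv2.cvtColor(c["image"],cv2.COLOR_RGB2GRAY)
for y in(80,86,92,100,120,140,150,156,162,170,180,190,196,202,210,230,260):print(y,G[y,250:382:3].tolist())
for x in(310,318):print("col",x,G[60:330:5,x].tolist())
E
```

```text
80 [210, 211, 210, 210, 210, 210, 210, 210, 210, 210, 197, 152, 161, 190, 220, 219, 220, 217, 219, 218, 220, 218, 218, 219, 220, 218, 218, 220, 218, 231, 231, 222, 217, 155, 200, 173, 208, 219, 219, 219, 219, 219, 219, 219]
86 [209, 209, 208, 205, 205, 203, 201, 201, 200, 198, 193, 119, 161, 163, 217, 219, 219, 217, 218, 218, 220, 218, 217, 218, 219, 217, 217, 220, 227, 230, 216, 217, 217, 142, 199, 172, 170, 213, 217, 217, 218, 218, 218, 218]
92 [210, 209, 209, 210, 210, 209, 210, 209, 209, 200, 185, 126, 161, 162, 161, 213, 230, 228, 217, 217, 219, 217, 217, 217, 219, 216, 217, 219, 216, 223, 216, 216, 216, 134, 197, 187, 173, 178, 220, 220, 219, 218, 217, 218]
100 [209, 209, 209, 209, 209, 208, 209, 208, 209, 196, 135, 111, 160, 161, 160, 161, 198, 215, 216, 216, 217, 216, 216, 217, 218, 215, 216, 218, 215, 215, 216, 216, 214, 134, 164, 200, 174, 173, 173, 215, 219, 219, 219, 219]
120 [206, 206, 205, 205, 204, 203, 201, 200, 196, 154, 103, 125, 158, 158, 158, 160, 159, 157, 158, 212, 214, 214, 213, 214, 215, 213, 215, 216, 213, 213, 215, 213, 211, 129, 129, 178, 200, 167, 168, 169
[... 2507 characters left out ...]
48, 103, 105, 106, 119, 76, 47, 56, 134, 143, 142, 148, 152, 152, 143, 141, 131, 49, 50, 88, 120, 118, 120, 111, 47, 46, 46, 45, 47, 47, 46, 46, 46, 45]
col 310 [223, 227, 232, 221, 220, 219, 219, 219, 217, 217, 216, 215, 214, 213, 201, 157, 151, 150, 146, 195, 195, 195, 195, 194, 194, 193, 193, 193, 193, 192, 192, 192, 192, 191, 190, 147, 148, 146, 146, 144, 142, 139, 139, 139, 139, 138, 142, 119, 150, 39, 37, 36, 38, 36]
col 318 [223, 227, 225, 219, 218, 217, 217, 216, 216, 215, 214, 213, 213, 212, 212, 211, 198, 197, 178, 196, 196, 197, 197, 197, 197, 197, 196, 197, 197, 197, 197, 198, 197, 197, 196, 166, 147, 147, 147, 151, 153, 153, 153, 153, 153, 153, 169, 129, 118, 40, 38, 37, 37, 36]
```

Row profiles put the lip at about row 68, the rear top at 154 and the rear bottom at 199. That gives a tip of about 52° with the spout on the mat, as planned. I'll continue the arc down to level.

```bash
python3 -m jog '[0,0.5,-1.1,0, 0,1.1,-2.2,0, -0.1,1.8,-3.3,0, -0.1,2.6,-4.3,0, -0.1,3.5,-5.2,0, -0.2,4.4,-6,0, -0.2,4.4,-6,0]'; python3 -m jog '[0,0.6,-0.5,0, 0,1.2,-0.9,0, -0.1,2,-1.4,0, -0.1,2.8,-1.8,0, -0.1,3.6,-2.1,0, -0.1,4.1,-2.3,0, -0.1,4.1,-2.3,0]'; python3 st.py; python3 - <<'E'
from th import *
from plant import robot
c=robot.read_camera("wrist");pickle.dump({"wrist":c},open("cams21.pkl","wb"))
G=cv2.cvtColor(c["image"],cv2.COLOR_RGB2GRAY)
for x in(285,292,345):print("col",x,G[0:260:5,x].tolist())
tcp=robot.get_state()["tcp_pos"];base=tcp+R.from_euler("z",.232).apply([-.005,-.0017,-.0033])
for t in(0,5,10,20):
    r=R.from_euler("ZYX",[.232,np.radians(t),-.03]);print(t,fproj(c,r.apply(P)+base-r.apply([-.105,0,.047])).round().astype(int).tolist(),(base-r.apply([-.105,0,.047])).round(3))
E
```

```text
t: 25.0
tcp_pos: [0.4067, 0.2647, 0.0973]
tcp_rot: [-1.351, 1.001, -1.052]
ft_force: [-1.9, -1.2, 1.0]
opening: 0.158
t: 25.88
tcp_pos: [0.3837, 0.2578, 0.056]
tcp_rot: [-1.353, 1.001, -1.051]
ft_force: [-1.7, -1.6, 2.3]
opening: 0.155
t 25.88 p [0.3837 0.2578 0.056 ] q [ 0.467  0.139  2.097 -0.052  0.925  1.817] f [-1.7 -1.6  2.3] op 0.155 sum 3.16
[[ 0.25   0.003  0.968]
 [-0.967 -0.045  0.249]
 [ 0.044 -0.999 -0.009]]
col 285 [113, 115, 116, 163, 162, 161, 160, 162, 163, 161, 162, 159, 157, 158, 158, 157, 155, 157, 155, 156, 156, 138, 211, 148, 154, 202, 202, 66, 65, 63, 63, 61, 59, 58, 57, 56, 55, 55, 53, 54, 52, 53, 53, 52, 53, 52, 52, 51, 57, 78, 115, 117]
col 292 [114, 114, 116, 162, 162, 162, 162, 163, 163, 162, 163, 160, 159, 159, 159, 158, 156, 156, 155, 156, 157, 141, 211, 150, 144, 202, 201, 67, 66, 65, 64, 62, 60, 59, 58, 58, 58, 57, 55, 54, 55, 54, 54, 54, 55, 54, 54, 119, 119, 119, 118, 108]
col 345 [164, 165, 166, 223, 229, 230, 225, 229, 226, 230, 226, 226, 226, 217, 227, 216, 210, 211, 211, 210, 211, 192, 228, 158, 145, 145, 144, 66, 64, 62, 61, 59, 58, 55, 56, 55, 54, 51, 52, 53, 51, 50, 50, 50, 49, 47, 48, 57, 93, 115, 116, 117]
0 [[264, -97], [389, -92], [253, 105], [391, 109], [269, 106], [370, 108]] [0.482 0.278 0.006]
5 [[267, -80], [381, -76], [255, 106], [387, 109], [270, 113], [367, 115]] [ 0.478  0.277 -0.003]
10 [[269, -64], [375, -61], [257, 107], [383, 110], [270, 121], [365, 123]] [ 0.473  0.276 -0.011]
20 [[273, -32], [365, -30], [261, 113], [376, 115], [272, 137], [361, 138]] [ 0.46   0.273 -0.027]
```

```bash
python3 -m jog '[0,0,0,0, 0,0,0,0]' 2.2; python3 -m jog '[0,0,0,0, 0,0,0,0, 0,0,0,0]' 8.5;  python3 -m jog '[0,-3,0,0, 0,-7,0,0, 0,-12,0,0, 0,-17,-1,0, 0,-20,-3,0, 0,-22,-4,0, 0,-22,-4,0]'; python3 - <<'E'
from th import *
from plant import robot
d={n:robot.read_camera(n) for n in("side","top","wrist")};pickle.dump(d,open("cams22.pkl","wb"))
d0=pickle.load(open("cams0.pkl","rb"))
for n in("side","top"):
    df=cv2.absdiff(d[n]["image"],d0[n]["image"]).max(2);m=(df>40).astype(np.uint8)
    k,l,st,ce=cv2.connectedComponentsWithStats(m);print(n,[(st[i].tolist()) for i in range(1,k) if st[i,4]>12])
cv2.imwrite("pics/end.png",d["wrist"]["image"][:,:,::-1])
c=d["wrist"];G=cv2.cvtColor(c["image"],cv2.COLOR_RGB2GRAY)
tcp=robot.get_state()["tcp_pos"];print(tcp)
o=np.array([.482,.278,.004])
r=R.from_euler("z",.24)
H=np.array([(-.117,.007,.055),(-.117,-.007,.055),(-.031,.007,.055),(-.031,-.007,.055)])
print("pred",fproj(c,r.apply(np.vstack([P,H]))+o).round().astype(int).tolist())
E
```

```text
t: 26.18
tcp_pos: [0.3848, 0.2586, 0.0567]
tcp_rot: [-1.35, 1.001, -1.051]
ft_force: [-0.4, 0.3, 0.4]
opening: 0.257
t: 26.55
tcp_pos: [0.3848, 0.2587, 0.0567]
tcp_rot: [-1.35, 1.0, -1.051]
ft_force: [-0.6, 0.5, -0.0]
opening: 0.883
t: 27.42
tcp_pos: [0.3456, 0.2588, 0.2787]
tcp_rot: [-1.345, 0.998, -1.052]
ft_force: [-0.4, -0.2, -1.4]
opening: 0.994
side [[262, 0, 378, 316, 50309], [335, 159, 58, 33, 1004], [615, 160, 5, 4, 15], [477, 173, 31, 8, 115], [476, 185, 5, 11, 27], [526, 197, 5, 4, 16], [514, 198, 37, 39, 752], [519, 206, 6, 4, 18], [499, 219, 10, 8, 50], [290, 232, 4, 12, 32], [235, 258, 37, 14, 110], [250, 269, 6, 7, 19], [255, 271, 4, 5, 13], [254, 281, 21, 17, 178], [277, 280, 21, 15, 223], [236, 282, 5, 5, 14], [240, 284, 6, 7, 23], [244, 285, 7, 8, 24], [249, 287, 7, 8, 24], [486, 296, 30, 40, 544], [498, 328, 13, 10, 31]]
top [[386, 165, 22, 58, 779], [226, 170, 32, 55, 778], [153, 209, 128, 191, 8958], [270, 242, 336, 158, 19441], [272, 285, 21, 7, 30], [296, 289, 12, 6, 14], [274, 356, 31, 44, 669]]
[0.34466624 0.2579337  0.27542747]
pred [[295, -10], [347, -8], [294, 76], [346, 77], [295, 80], [341, 81], [313, 151], [325, 152], [314, 76], [327, 76]]
```

```bash
python3 - <<'E'
from th import *
d=pickle.load(open("cams22.pkl","rb"));d0=pickle.load(open("cams0.pkl","rb"))
c=d["wrist"];G=cv2.cvtColor(c["image"],cv2.COLOR_RGB2GRAY)
for y in(5,30,60,74,80,86,95,120,145,155,165):print(y,G[y,276:372:3].tolist())
print("col320",G[60:180:4,320].tolist())
df=cv2.absdiff(d["top"]["image"],d0["top"]["image"]).max(2)
for y in range(166,232,4):
    q=np.where(df[y,215:275]>40)[0];print(y,(q[0]+215,q[-1]+215,len(q)) if len(q) else None,end="; ")
o=np.array([.482,.278,.004]);r=R.from_euler("z",.24)
print("\npred top",[np.round(proj(d["top"],r.apply(p)+o)).astype(int).tolist() for p in np.vstack([P,[[-.117,0,.055]]])])
print("pred side",[np.round(proj(d["side"],r.apply(p)+o)).astype(int).tolist() for p in np.vstack([P,[[.03,.03,0],[-.117,0,.055]]])])
E
```

```text
5 [187, 187, 188, 188, 176, 176, 222, 136, 142, 165, 167, 165, 166, 167, 166, 167, 167, 167, 169, 166, 167, 167, 177, 205, 197, 202, 205, 209, 210, 207, 65, 63]
30 [202, 214, 217, 216, 203, 206, 208, 134, 131, 136, 137, 142, 166, 166, 166, 168, 167, 170, 166, 163, 147, 133, 192, 183, 168, 167, 168, 168, 212, 197, 64, 63]
60 [194, 195, 194, 196, 199, 207, 174, 160, 160, 160, 160, 160, 171, 212, 223, 226, 226, 225, 224, 210, 204, 129, 204, 159, 151, 151, 149, 173, 188, 210, 62, 61]
74 [203, 203, 203, 202, 202, 208, 177, 177, 175, 174, 173, 174, 187, 212, 212, 211, 211, 212, 211, 211, 207, 133, 221, 175, 166, 166, 166, 192, 213, 199, 60, 59]
80 [188, 187, 184, 185, 184, 173, 114, 107, 107, 98, 96, 97, 188, 208, 212, 222, 137, 104, 103, 103, 103, 105, 136, 154, 156, 157, 160, 193, 210, 203, 59, 56]
86 [203, 202, 202, 205, 217, 217, 217, 217, 217, 199, 179, 164, 196, 210, 212, 222, 162, 166, 166, 165, 166, 165, 166, 165, 165, 165, 165, 194, 213, 212, 57, 57]
95 [57, 58, 59, 61, 62, 63, 63, 64, 64, 64, 64, 66, 213, 224, 227, 221, 93, 62, 62, 62, 61, 61, 62, 63, 62, 62, 60, 58, 57, 57, 56, 
[... 860 characters left out ...]
28), np.int64(254), 26); 186 (np.int64(229), np.int64(254), 18); 190 (np.int64(229), np.int64(255), 19); 194 (np.int64(230), np.int64(256), 20); 198 (np.int64(231), np.int64(256), 18); 202 (np.int64(232), np.int64(251), 16); 206 (np.int64(239), np.int64(242), 4); 210 (np.int64(239), np.int64(243), 5); 214 (np.int64(240), np.int64(244), 5); 218 (np.int64(241), np.int64(245), 5); 222 (np.int64(242), np.int64(246), 5); 226 (np.int64(238), np.int64(241), 4); 230 (np.int64(229), np.int64(242), 14); 
pred top [[225, 171], [243, 167], [232, 201], [249, 197], [235, 202], [252, 198], [245, 225]]
pred side [[225, 274], [237, 258], [261, 286], [272, 269], [263, 298], [273, 282], [242, 292], [297, 286]]
```

```bash
python3 -c "
from plant import robot
print(robot.get_state()['ft_force'].round(1)); print(robot.sign_off())"
```

```text
[ 0.1 -0.6  0. ]
the job is handed in; nothing more can be done
None
```

I emptied the cup into the bin, stood it on the middle-sized mat, let go of it and handed the job in at about 28 s. The hand-in reports no verdict, so these are my own checks.

**How it was done:** The arm's moves could not tilt the tool usefully. I held the handle end lightly so the cup swivelled between the pads. I tipped it to about 72° with the spout against the inside of the cowl. Then I gripped hard, backed off and pressed the flap down with the spout until the balls rolled through. The same swivel brought the cup back level on the mat.

**Last checks:**
- **Balls:** the pictures during and after the press show an empty cup, and none are visible outside the bin. I inferred that all five are inside; I could not see into the bin.
- **Flap:** it looked clearly open during the press, but I did not measure the angle. It looked shut after the lift. The final top picture matches the first one over the bin.
- **Cup:** upright and released, with its origin about 28 mm (mat x) and 5 mm (mat y) from the mat's centre. The handle end appears within a pixel or two of where a level cup would put it.
- **Bystanders:** no change in the top picture.

**What went wrong:**
- The spout leaned on the cowl twice while I was freeing the grip, at about 7 N and 12 N at the wrist, below the 20 N limit.
- My automatic tip-angle trackers failed several times, so I read the angles from corner pixels and brightness profiles instead.
- The last picture was refused by the 12-picture limit, so the final check of the cup and bench is from pixel values only.

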